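# Load and clamp a 96-well plate in a positive-pressure manifold

## Task

The manifold's blue head has been left lowered: push the red valve lever all the way over to its right (as you face the ramp) and hold it there until the head is fully up, then push the plate carrier by its black handle up the ramp until its front edge rests against the back stop. Next push the lever all the way over to its left until the head has come down onto the plate, keep it held over for two more seconds so that the gasket seats, and let go so that the lever springs back to centre and the plate stays clamped. Move the head with the lever only, slide the carrier in smoothly without slamming it, and leave the things round about where they are.

Things in the scene. Friction and masses are not known exactly. Their poses are not given: they have to be found in the camera images.
- station: bench-top positive-pressure manifold, fixed. Origin on the bench top; x = the way in (up the ramp), y = left as one faces the ramp, z up. Two posts at x = +3, y = -92 and +92 mm carry a white crosshead (x -23 to +29, z 158 to 184 mm) and a cylinder up to z = 245 mm. The lever's valve stands at the right (x = -90, y = -160 mm); two thin steel pipes run behind it
- stop_face (a point): point on the bed (z = 24 mm) at the middle of the back stop's face; the carrier's front edge comes to here. Axes as the station's
- head (a joint): travel of the blue manifold head in m: 0 = fully up, positive = down, at most 0.038; 0.024 = resting on the plate of a carrier that is home. Lever to the right raises it, to the left lowers it, 10 to 25 mm/s with the lever right over, slower or not at all below about 0.3 rad; with the lever at centre it stays. It starts at 0.027 to 0.036, where it bars the carrier's way
- head_gasket (a point): centre of the underside of the head's black gasket, 97 mm over the bench when fully up. The head is 94 mm (station x) by 132 mm (y), centred at station x = +3, y = 0
- lever (a joint): angle of the valve lever in rad: 0 = upright, positive = leaning to the right (station -y), negative = leaning to the left (station +y); stops at -0.42 and +0.42. A spring returns it to centre (it rests within 0.03 of 0); holding it right over takes about 8 to 10 N at the grip
- lever_grip (a point): middle of the lever's red grip, 100 mm from the pivot. The grip is round, 17 to 25 mm thick, from 68 to 127 mm from the pivot; below it a 9 mm steel rod
- lever_pivot (a point): pivot of the lever, 70 mm over the bench (its axis is the station's x axis); does not move with the lever. Below it the valve block (50 mm in x, 60 mm in y, up to 65 mm high) on a thin base plate. Axes as the station's
- carrier: loose aluminium plate carrier, about 0.45 kg, with a white 96-well plate fixed in it. Origin at the underside, below the plate's centre; x = forward (to the stop), z up. Base 136 mm wide (y), 5 mm thick, from x = -47 to +47 mm, with a 60 mm wide tongue back to x = -113 mm; plate from x = -43 to +43, up to z = 49 mm. It starts on the ramp
- carrier_nose (a point): middle of the lower front edge of the carrier (x = +47 mm in its frame)
- carrier_handle (a point): upper part of the carrier's handle: an upright black plate 10 mm thick (x), 70 mm wide (y), standing on the tongue's end from z = 5 to 44 mm in the carrier's frame; this point is at x = -106, z = 34 mm, in mid thickness and width. 58 mm free between handle and plate
- tip_rack: bystander: blue box of pipette tips with a clear lid, 87 x 118 x 58 mm, origin under its centre
- jar: bystander: yellow screw-lid jar, 61 mm across, 84 mm tall, origin under its centre
- beaker: bystander: clear beaker, 54 mm across, 68 mm tall, origin under its centre
- timer: bystander: black bench timer lying flat, 64 x 60 x 18 mm, origin under its centre
- ramp_crest (a point): middle of the crest, z = 24 mm, station x = -50 mm: from here a level bed runs 100 mm on to the stop face, and a 6 degree ramp comes down towards the robot to 4 mm height at station x = -236 mm. Side guides (inner faces 71 mm left and right of the middle, 11 mm high) keep the carrier straight. Axes as the station's

How it is judged:
By the outcome, as a careful person would: the job done as asked, in the order asked, and still so for the second after the job is handed in, with the robot touching nothing.
It also fails if it takes over 67 s, if anything falls off the work surface, if the arm or the gripper's body presses on something with over 40 N, if the wrist force passes 120 N, or if a joint passes its speed limit or range.

## Robot

A 7-joint arm with a two-finger parallel gripper is mounted at the origin on a cart in front of the work surface, level with it; the furniture and walls round the work are solid. World frame = base frame: x ahead of the robot, y to its left, z up, the work surface at z = 0. Lengths are in mm, angles in rad, forces in N, time in s.
With the tool pointing down it reaches from about 350 to 900 mm from the base axis. Payload 19.9 kg.
Tool frame: the origin (TCP) lies on the front face of the gripper's body, between the roots of the fingers; the fingertips stand ahead of it and the grasp point (between the pads) lies 54 mm ahead of it (nose_length is the z of the fingertips in the tool frame, in mm); z points along the fingers, y is the line along which they close (so a half turn about z gives the same grasp; the last joint's range is limited). The gripper opens to 85 mm and grips with 20 to 120 N. Pads are 22 mm wide; open, the fingers measure 114 mm over their backs; the gripper's body (76 mm by 85 mm) begins 54 mm behind the grasp point. The pads swing forward as they close: fully open they stand 13 mm farther back than shut.
Start: joints at [-0.042, 0.417, -0.01, 1.614, 0.005, 1.111, -0.053], TCP at [624.987, 0.006, 303.86] pointing down, gripper open.
Joint ranges: [-2.81, 2.81], [-0.39, 2.02], [-1.27, 1.25], [0.06, 2.57], [-1.19, 4.33], [0.19, 2], [-2.82, 2.82]. Speed limits (rad/s): [1.89, 1.89, 2.39, 2.39, 3.01, 3.01, 3.01].

## Interface

Orientations are given as a rotation vector (axis times angle).
In Python, from rig import * gives the robot as it stands.
- The arm moves only by the tool servo_tool, never from a script. Its argument "targets" is a list of rows, each a list of 7 numbers: the turn, a rotation vector about the tool's x, y, z each as a share of 5 degrees, from -1 to 1, then the shift along the tool's x, y, z each as a share of 25 mm, from -1 to 1, then the gripper command: -1 is fully open, 1 is shut, values between are in proportion. In form: [[rx, ry, rz, dx, dy, dz, grip], ...]. A call has 1 to 20 rows; each row shifts and turns the commanded pose from where the row before left it, along the tool's axes as they then stand; what a row does not reach is not made up. A row lasts 1/12 s, in which the tool goes at most 41.7 mm and 7.16 degrees, less where a joint would pass 70% of its speed; a pose out of reach is approached as far as the arm can. A call with a number of a shift or a turn outside -1 to 1 is refused whole. A call with a gripper value outside its range is refused whole. The fingers move at their own pace and stop on an object; "squeeze" is the grip in N (left out, the last holds). Time passes only in rows, so rows that do not move let the fingers close. It gives the time, the measured TCP pose, the force, the opening and the grip force at its end, in the units of the state.
- state(): the state, without advancing time (a new reading comes with each control period).
- get_image(name): name is "scene" or "side" or "wrist"; returns (picture, depth): 400x640x3 uint8, red, green, blue; 400x640 float32, mm along the optical axis (not along the pixel's ray), 0 where there is no reading.
- get_calibration(name): a dict with "fx", "fy", "cx", "cy" (pixels), "cam_to_world" (4x4, takes a point from camera to world coordinates); the wrist camera has in their place "tool_from_camera" (4x4, takes a point from camera to tool coordinates, whose origin is the TCP and whose axes are the flange's). Camera axes: x right, y down, z forward; pixel columns grow to the right and rows downward; lengths in mm; the calibration is good to about 2 mm. A picture is of the moment at which its call begins: read the wrist's pose just before it. get_calibration takes no time and is no camera call.
- job_done(): hands the job in; it is judged then, once.
The state is a dict: "clock": time; "q": joint angles; "qd": joint speeds; "effort": joint torques, N m; "eef_pos": TCP position; "tcp_rot": TCP orientation; "wrist_force": force on the tool from outside, world axes, zero at the start; "wrist_torque": the same for the moment, N m; "gripper_width": finger opening in mm; "grasp_force": force on a finger pad.
Only numpy, scipy, OpenCV 4.12 (cv2) and the standard library are available. Lean on these libraries where they do the work, as an engineer would, in place of code of your own. Each camera call takes 0.05 s, during which the arm holds its last target. There are 200 camera calls.

## Working session

There is one attempt and no reset: what is moved stays moved. The work goes in short steps, Python scripts to look and compute and a tool call to move; the robot and the scene stay as the last step left them, time stands still between calls to the robot, and variables do not carry over. Pictures are saved under pics/ and viewed, at most 10 in all, crops included, and the job is handed in when it is done.

Besides the shell and the picture viewer there is one more tool, called after "Request:" as name(argument=value, ...), one argument or row to a line, values as JSON. servo_tool: Moves the arm, as the interface text tells. Shift numbers are shares of 25 mm and turn numbers shares of 5 degrees, none past 1 either way. Its arguments: {"type":"object","properties":{"targets":{"type":"array","items":{"type":"array","items":{"type":"number","minimum":-1,"maximum":1}}},"squeeze":{"type":"number"}},"required":["targets"]}

```bash
mkdir -p pics; python3 - <<'E'
from rig import *
import cv2,numpy as np
s=state();print(s)
for n in("scene","side"):
    p,d=get_image(n);cv2.imwrite(f"pics/{n}0.png",p[...,::-1]);np.savez(f"{n}0.npz",p=p,d=d)
    print(n,get_calibration(n))
print(get_calibration("wrist"))
E
```

```text
{'clock': 0.0, 'q': array([-0.04151225,  0.41796591, -0.01032252,  1.61419775,  0.00469921,
        1.11072167, -0.05301322]), 'qd': array([ 1.79103016e-04, -1.31998309e-03,  8.68805899e-04, -3.23629315e-04,
        3.19989846e-05, -1.06665609e-03,  1.36774038e-04]), 'effort': array([ 3.43503270e-04, -8.64444852e+01,  6.79280274e-01, -4.34903777e+01,
        1.92400004e-02,  7.37222959e-03,  1.31192037e-04]), 'eef_pos': array([6.24724540e+02, 1.39936149e-02, 3.03255259e+02]), 'tcp_rot': array([-2.22082334e+00, -2.22087856e+00,  1.50026112e-03]), 'wrist_force': array([ 0.56415318, -0.28108249,  0.51342049]), 'wrist_torque': array([-0.03912084, -0.04233665,  0.02708114]), 'grasp_force': 0.0, 'gripper_width': 85.1160827890018}
scene {'fx': 511.33426618047616, 'fy': 511.33426618047616, 'cx': 330.91725875986106, 'cy': 204.4473507826413, 'cam_to_world': array([[ 5.11812792e-01, -4.23906932e-01,  7.47228599e-01,
        -5.54366240e+02],
       [-8.58735821e-01, -2.77658034e-01,  4.30672505e-01,
        -8.24102743e+02],
       [ 2.49089634e-02, -8.62095661e-01, -5.06133001e-01,
         9.
[... 332 characters left out ...]
02, -6.17118767e-01,  7.85705379e-01,
        -1.02555034e+03],
       [ 1.66845314e-02, -7.85874755e-01, -6.18160575e-01,
         7.86124763e+02],
       [ 0.00000000e+00,  0.00000000e+00,  0.00000000e+00,
         1.00000000e+00]])}
{'fx': 358.2110339409035, 'fy': 358.2110339409035, 'cx': 318.63872784345875, 'cy': 193.14158647125686, 'tool_from_camera': array([[ 6.80924254e-06, -9.47062837e-01, -3.21048257e-01,
         8.23370860e+01],
       [ 9.99999705e-01,  2.52844094e-04, -7.24657427e-04,
        -9.19451004e-01],
       [ 7.67471274e-04, -3.21048158e-01,  9.47062559e-01,
        -7.12922362e+01],
       [ 0.00000000e+00,  0.00000000e+00,  0.00000000e+00,
         1.00000000e+00]])}
```

View pics/scene0.png

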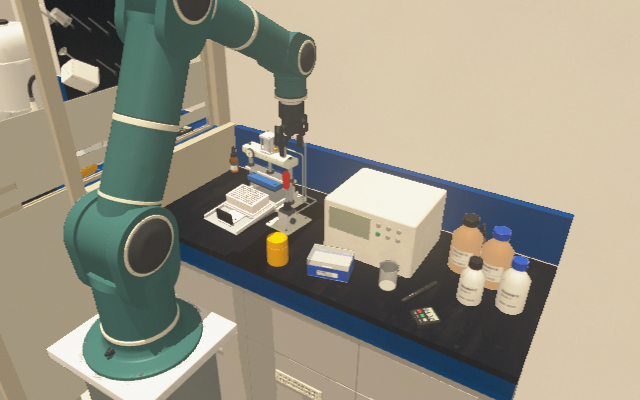

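View pics/side0.png

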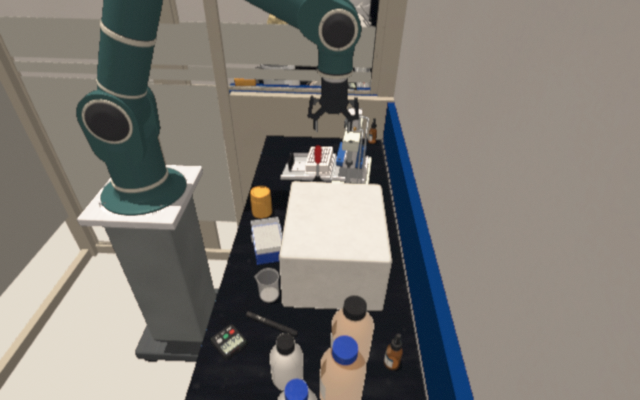

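The scene view has the red grip at about (286,180), the carrier at (245,200) with its black handle at (225,215), the blue head at (265,182) and the jar at (277,249). In the side view the grip is at (318,155) and the carrier plate at (320,158).

```bash
cat > h.py <<'E'
from rig import *
import cv2,numpy as np
from scipy.spatial.transform import Rotation as R
def pts(n,p,d,s=None):
    c=get_calibration(n);v,u=np.mgrid[:400,:640]
    P=np.stack([(u-c['cx'])/c['fx']*d,(v-c['cy'])/c['fy']*d,d,np.ones_like(d)],-1)
    if n=='wrist':
        T=np.eye(4);T[:3,:3]=R.from_rotvec(s['tcp_rot']).as_matrix();T[:3,3]=s['eef_pos'];M=T@c['tool_from_camera']
    else: M=c['cam_to_world']
    W=(P@M.T)[...,:3];W[d<=0]=np.nan;return W
def masks(p):
    h=cv2.cvtColor(p,cv2.COLOR_RGB2HSV);H,S,V=[h[...,i].astype(int) for i in range(3)]
    return {'red':((H<6)|(H>174))&(S>170)&(V>90),'blue':(H>95)&(H<125)&(S>120)&(V>110),'white':(S<50)&(V>190),'yellow':(H>12)&(H<28)&(S>180)&(V>130)}
E
python3 - <<'E'
from h import *
for n in("scene","side"):
    z=np.load(n+'0.npz');p,d=z['p'],z['d'];W=pts(n,p,d);m=masks(p)
    for k in m:
        k2=m[k].astype('uint8');N,L,st,ce=cv2.connectedComponentsWithStats(k2)
        for i in range(1,N):
            if st[i,4]>30:
                q=W[(L==i)]; q=q[~np.isnan(q[:,0])]
                if len(q)<10 or q[:,2].max()<0: continue
                lo,md,hi=np.percentile(q,[3,50,97],axis=0)
                if 300<md[0]<1000 and md[2]>-10: print(n,k,st[i],lo.round(),md.round(),hi.round())
p=np.load('scene0.npz')['p'][120:260,180:340];cv2.imwrite('pics/sc_crop.png',cv2.resize(p,None,fx=5,fy=4.2,interpolation=2)[...,::-1][:600,:800])
E
```

```text
scene red [283 171   6  18  92] [569. -18. 144.] [575. -11. 174.] [586.  -3. 196.]
scene blue [190 118  16  11  76] [743. 523. 160.] [779. 539. 164.] [833. 566. 167.]
scene blue [235 125  29   9  96] [832. 294. 161.] [846. 350. 165.] [862. 405. 169.]
scene blue [175 133  26  12  35] [597. 467. 159.] [650. 473. 164.] [710. 481. 167.]
scene blue [307 143  66  21 245] [ 834. -156.  162.] [847. -37. 165.] [860.  83. 168.]
scene blue [ 95 164   8   9  31] [303. 517. 161.] [332. 535. 164.] [347. 552. 168.]
scene blue [248 173  32  14 149] [641.  80.  89.] [658. 138.  93.] [674. 199.  97.]
scene blue [432 178 142  41 661] [ 832. -788.  162.] [ 847. -622.  165.] [ 862. -407.  168.]
scene blue [492 226  20  15 215] [ 635. -669.  151.] [ 647. -650.  168.] [ 680. -631.  173.]
scene blue [512 256  17  15 195] [ 557. -736.  133.] [ 568. -721.  148.] [ 595. -705.  153.]
scene blue [307 265  41  17 297] [ 400. -310.    2.] [ 417. -255.   23.] [ 433. -204.   39.]
scene white [   0   21   30   97 1799] [ 541. 1388.   96.] [ 594. 1410.  295.] [ 713. 1511.  421.]
scene white [ 57  59  41  25 592] [ 666
[... 1669 characters left out ...]
e [359  14   7  13  36] [728. 511. 277.] [ 756. 1118.  299.] [ 772. 1133.  418.]
side white [343 131  17  11 137] [665.  54. 184.] [688.  85. 186.] [713. 113. 188.]
side white [282 147  35  30 471] [463.  85.   7.] [525. 131.  19.] [569. 219.  68.]
side white [319 147  13  19 158] [591.  90.  66.] [608. 147.  71.] [625. 208.  75.]
side white [321 154  24  25 161] [601.  68.  23.] [635. 107.  32.] [667. 197.  41.]
side white [ 252  157  139  106 8455] [ 453. -455.   59.] [ 634. -338.  192.] [ 752. -193.  194.]
side white [225 339  17  14  59] [ 413. -580.   15.] [ 425. -563.   18.] [ 440. -550.   20.]
side white [273 350  21  18 210] [ 527. -645.   86.] [ 544. -636.   94.] [ 564. -622.  101.]
```

View pics/sc_crop.png

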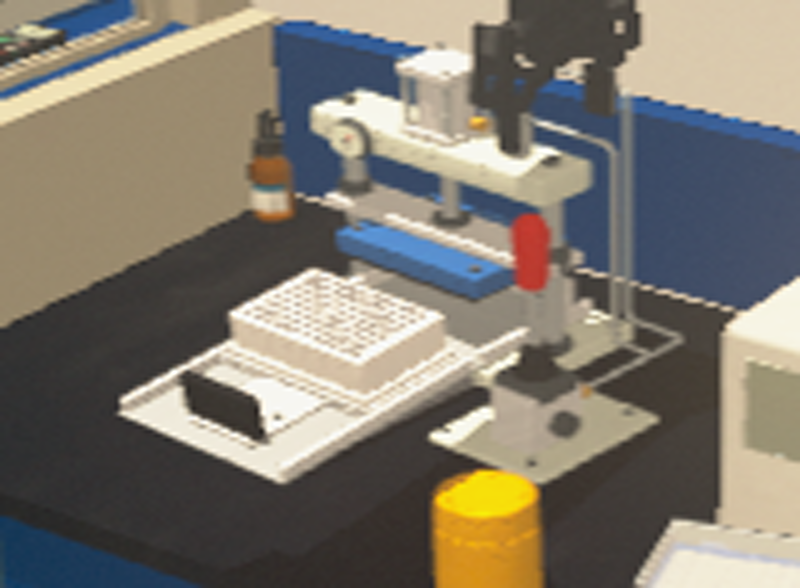

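The crop shows the lever upright to the right of the lowered head. The carrier is on the ramp with its handle facing the robot, and the pipes stand behind the lever. Next I measure the station's yaw and the carrier and handle positions.

```bash
python3 - <<'E'
from h import *
s=state();p,d=get_image('wrist');cv2.imwrite('pics/w0.png',p[...,::-1]);np.savez('wrist0.npz',p=p,d=d)
W={n:(pts(n,*(lambda z:(z['p'],z['d']))(np.load(n+'0.npz')),s),np.load(n+'0.npz')['p']) for n in('scene','side','wrist')}
def rep(t,n,q):
    q=q[~np.isnan(q[:,0])]
    if len(q)<15: return
    r=cv2.minAreaRect(q[:,:2].astype('f4'));print(t,n,len(q),'rect',np.round(r[0]),np.round(r[1]),round(r[2],1),'lo/hi',np.percentile(q,3,axis=0).round(),np.percentile(q,97,axis=0).round())
for n,(w,p) in W.items():
    x,y,z=[w[...,i] for i in range(3)];m=masks(p)
    box=lambda a,b,c,e,f,g:(x>a)&(x<b)&(y>c)&(y<e)&(z>f)&(z<g)
    rep('cross top',n,w[box(630,740,20,270,181,188)]);rep('head',n,w[m['blue']&box(600,740,50,250,70,130)])
    rep('plate top',n,w[box(480,650,70,240,60,80)&m['white']]);rep('handle',n,w[box(430,560,90,220,15,70)&(p.max(-1)<70)])
    rep('red',n,w[m['red']&box(540,640,-60,40,120,210)]);rep('jar',n,w[m['yellow']])
    rep('valve',n,w[box(530,640,-70,40,55,68)])
    rep('pipes',n,w[box(590,800,-80,40,90,230)])
E
```

```text
cross top scene 291 rect [688. 141.] [212.  66.] 84.6 lo/hi [658.  39. 181.] [717. 239. 187.]
head scene 151 rect [688. 139.] [131.  92.] 84.3 lo/hi [641.  80.  89.] [675. 199.  97.]
plate top scene 483 rect [579. 151.] [130.  84.] 82.3 lo/hi [540.  94.  61.] [616. 209.  73.]
handle scene 115 rect [474. 160.] [68. 12.] 85.4 lo/hi [467. 131.  19.] [478. 189.  51.]
red scene 92 rect [578. -10.] [17. 20.] 82.4 lo/hi [569. -18. 144.] [586.  -3. 196.]
jar scene 776 rect [555. 240.] [496. 648.] 12.6 lo/hi [ 256. -122.    5.] [433. 504. 196.]
valve scene 90 rect [573. -10.] [41. 53.] 25.8 lo/hi [557. -30.  55.] [595.  15.  68.]
pipes scene 202 rect [693.  32.] [24. 81.] 70.3 lo/hi [660.  15.  97.] [728.  39. 218.]
cross top side 246 rect [694. 122.] [203.  71.] 90.0 lo/hi [662.  33. 182.] [725. 200. 188.]
head side 93 rect [687. 138.] [ 80. 135.] 0.0 lo/hi [647.  76.  91.] [681. 193.  98.]
plate top side 272 rect [583. 153.] [123.  80.] 83.9 lo/hi [543.  91.  63.] [623. 208.  74.]
handle side 69 rect [480. 161.] [65. 12.] 82.1 lo/hi [473. 130.  23.] [488. 190.  54.]
red side 75 rect [584. -
[... 166 characters left out ...]
851 rect [685.  68.] [94. 58.] 88.8 lo/hi [661.  37. 183.] [710. 112. 187.]
head wrist 62 rect [656. 120.] [21. 18.] 81.3 lo/hi [648. 114.  93.] [662. 130.  96.]
plate top wrist 4965 rect [591. 113.] [ 50. 111.] 80.8 lo/hi [539.  92.  64.] [614. 133.  73.]
handle wrist 404 rect [476. 136.] [13. 13.] 84.7 lo/hi [471. 130.  20.] [482. 141.  53.]
red wrist 1921 rect [583.  -4.] [22. 21.] 25.2 lo/hi [574. -12. 153.] [593.   5. 199.]
jar wrist 21 rect [435. -95.] [33. 11.] 70.9 lo/hi [ 431. -109.   83.] [440. -79.  86.]
valve wrist 1450 rect [582.  -8.] [44. 49.] 83.1 lo/hi [559. -28.  56.] [605.  14.  67.]
pipes wrist 2993 rect [655.  20.] [140.  39.] 11.9 lo/hi [591.  -7. 141.] [725.  40. 225.]
```

View pics/w0.png

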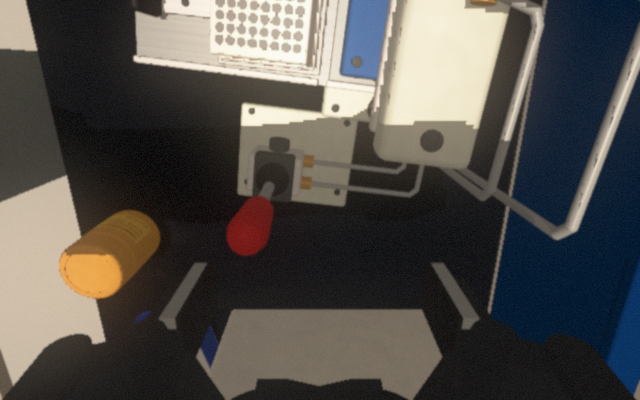

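The wrist view shows the red grip at about (250,225) leaning only by perspective. The valve block is at (277,175) and its pipes run to the right, well clear. All the estimates agree on a station at about (686,140) with yaw about -6°, a lever at (582,-9) and a handle at (478,161). I'll align the tool, close the fingers and go down to the left of the lever.

Request:
servo_tool(
  targets=[
    [0, 0, 0.6, 0, -0.4, 0, 1],
    [0, 0, 0.6, 0.2, -0.6, 0, 1],
    [0, 0, 0, 0.4, -0.6, 0, 1],
    [0, 0, 0, 0.3, -0.2, 0.2, 1],
    [0, 0, 0, 0, 0, 0.4, 1],
    [0, 0, 0, 0, 0, 0.7, 1],
    [0, 0, 0, 0, 0, 0.7, 1],
    [0, 0, 0, 0, 0, 0.7, 1],
    [0, 0, 0, 0, 0, 0.6, 1],
    [0, 0, 0, 0, 0, 0.3, 1],
    [0, 0, 0, 0, 0, 0, 1],
    [0, 0, 0, 0, 0, 0, 1],
  ],
)

```text
clock: 1.15
eef_pos: [582.5, 25.1, 213.6]
tcp_rot: [-2.334, -2.102, 0.001]
wrist_force: [0.8, 0.1, -0.4]
gripper_width: 0.0
grasp_force: 0.0
```

```bash
cat >> h.py <<'E'
S=np.array([686,140.]);Y=np.radians(-6);RS=np.array([[np.cos(Y),np.sin(Y)],[-np.sin(Y),np.cos(Y)]])
def st(w): w=np.asarray(w,float).copy();w[...,:2]=(w[...,:2]-S)@RS.T;return w
def look(tag):
    s=state();o={}
    for n in('scene','side','wrist'):
        p,d=get_image(n);w=st(pts(n,p,d,s));m=masks(p);x,y,z=[w[...,i] for i in range(3)];o[n]=p
        for k,b in dict(red=m['red']&(abs(x+90)<50)&(abs(y+160)<80)&(z>110)&(z<215),head=m['blue']&(abs(x)<70)&(abs(y)<75)&(z>70)&(z<150),
          plate=m['white']&(x<60)&(x>-220)&(abs(y)<66)&(z>55)&(z<80),handle=(p.max(-1)<70)&(abs(y)<45)&(x>-240)&(x<-80)&(z>20)&(z<80)).items():
            q=w[b]
            if len(q)>15: print(n,k,len(q),np.percentile(q,[3,50,97],axis=0).round(0).tolist())
        cv2.imwrite(f'pics/{tag}_{n}.png',p[...,::-1])
    print(s['clock'],st(s['eef_pos']).round(1),R.from_rotvec(s['tcp_rot']).as_matrix()[:,0].round(3),s['wrist_force'].round(1));return o
E
python3 -c "
from h import *
import rig;print(getattr(rig,'nose_length',None),[k for k in state()]);look('a')"
```

```text
72.6 ['clock', 'q', 'qd', 'effort', 'eef_pos', 'tcp_rot', 'wrist_force', 'wrist_torque', 'grasp_force', 'gripper_width']
scene red 97 [[-102.0, -169.0, 145.0], [-95.0, -162.0, 176.0], [-86.0, -151.0, 197.0]]
scene head 159 [[-42.0, -52.0, 84.0], [-34.0, 7.0, 93.0], [-14.0, 58.0, 96.0]]
scene plate 494 [[-144.0, -56.0, 61.0], [-109.0, -2.0, 67.0], [-71.0, 57.0, 72.0]]
scene handle 108 [[-219.0, -32.0, 20.0], [-215.0, -4.0, 36.0], [-210.0, 30.0, 51.0]]
side red 81 [[-93.0, -168.0, 150.0], [-85.0, -164.0, 180.0], [-78.0, -158.0, 199.0]]
side head 81 [[-37.0, -62.0, 92.0], [-29.0, -19.0, 95.0], [22.0, 50.0, 98.0]]
side plate 263 [[-143.0, -58.0, 63.0], [-88.0, -17.0, 70.0], [-65.0, 58.0, 75.0]]
side handle 67 [[-213.0, -30.0, 24.0], [-205.0, -7.0, 45.0], [-202.0, 30.0, 54.0]]
wrist red 434 [[-94.0, -147.0, 170.0], [-92.0, -146.0, 182.0], [-90.0, -144.0, 188.0]]
wrist head 5406 [[-38.0, -59.0, 92.0], [-26.0, -33.0, 93.0], [-14.0, -12.0, 95.0]]
wrist plate 12852 [[-144.0, -58.0, 63.0], [-103.0, -32.0, 68.0], [-69.0, -7.0, 71.0]]
wrist handle 2200 [[-214.0, -31.0, 22.0], [-206.0, -16.0, 44.0], [-204.0, -2.0, 52.0]]
1.15 [ -90.9 -125.1  213.6] [ 0.105  0.995 -0.   ] [ 0.8  0.1 -0.4]
```

Request:
servo_tool(
  targets=[
    [0, 0, 0, -0.2, 0, -0.24, 1],
    [0, 0, 0, -0.2, 0, 0, 1],
    [0, 0, 0, -0.2, 0, 0, 1],
    [0, 0, 0, -0.2, 0, 0, 1],
    [0, 0, 0, -0.2, 0, 0, 1],
    [0, 0, 0, -0.2, 0, 0, 1],
    [0, 0, 0, -0.2, 0, 0, 1],
    [0, 0, 0, -0.2, 0, 0, 1],
    [0, 0, 0, 0, 0, 0, 1],
  ],
)

```text
clock: 2.05
eef_pos: [577.7, -14.6, 219.5]
tcp_rot: [-2.334, -2.101, -0.0]
wrist_force: [1.9, 9.0, -1.8]
gripper_width: 0.1
grasp_force: 4.3
```

Request:
servo_tool(
  targets=[
    [0, 0, 0, -0.15, 0, 0, 1],
    [0, 0, 0, -0.15, 0, 0, 1],
    [0, 0, 0, 0, 0, 0, 1],
  ],
)

```text
clock: 2.3
eef_pos: [576.9, -20.9, 219.4]
tcp_rot: [-2.332, -2.102, -0.001]
wrist_force: [0.4, 11.2, -0.8]
gripper_width: -0.0
grasp_force: 4.9
```

Request:
servo_tool(
  targets=[
    [0, 0, 0, -0.12, 0, 0, 1],
    [0, 0, 0, 0, 0, 0, 1],
    [0, 0, 0, 0, 0, 0, 1],
  ],
)

```text
clock: 2.55
eef_pos: [576.8, -21.6, 219.4]
tcp_rot: [-2.329, -2.104, -0.003]
wrist_force: [1.8, 21.8, -3.2]
gripper_width: 0.3
grasp_force: 9.6
```

```bash
python3 -c "
from h import *
look('b')"
```

```text
scene red 91 [[-103.0, -216.0, 139.0], [-97.0, -204.0, 167.0], [-85.0, -190.0, 186.0]]
scene head 155 [[-41.0, -61.0, 108.0], [-29.0, -4.0, 112.0], [-13.0, 55.0, 116.0]]
scene plate 485 [[-144.0, -57.0, 60.0], [-109.0, -2.0, 67.0], [-70.0, 59.0, 73.0]]
scene handle 105 [[-218.0, -31.0, 22.0], [-214.0, -4.0, 35.0], [-209.0, 29.0, 50.0]]
side red 57 [[-93.0, -216.0, 144.0], [-85.0, -210.0, 173.0], [-79.0, -199.0, 188.0]]
side head 83 [[-37.0, -64.0, 111.0], [-30.0, -31.0, 116.0], [47.0, 46.0, 119.0]]
side plate 178 [[-142.0, -59.0, 62.0], [-82.0, -25.0, 71.0], [-64.0, 38.0, 76.0]]
side handle 68 [[-212.0, -31.0, 24.0], [-204.0, -7.0, 46.0], [-201.0, 30.0, 54.0]]
wrist red 471 [[-95.0, -201.0, 176.0], [-93.0, -197.0, 183.0], [-90.0, -193.0, 187.0]]
wrist head 682 [[-37.0, -64.0, 115.0], [-24.0, -62.0, 116.0], [-13.0, -60.0, 118.0]]
wrist plate 2156 [[-144.0, -59.0, 64.0], [-105.0, -55.0, 68.0], [-69.0, -52.0, 72.0]]
2.55 [ -91.7 -172.1  219.4] [0.101 0.995 0.004] [ 1.8 21.8 -3.2]
```

The lever is at its stop and the head is rising, so I keep holding.

Request:
servo_tool(
  targets=[
    [0, 0, 0, 0, 0, 0, 1],
    [0, 0, 0, 0, 0, 0, 1],
    [0, 0, 0, 0, 0, 0, 1],
    [0, 0, 0, 0, 0, 0, 1],
    [0, 0, 0, 0, 0, 0, 1],
    [0, 0, 0, 0, 0, 0, 1],
    [0, 0, 0, 0, 0, 0, 1],
    [0, 0, 0, 0, 0, 0, 1],
    [0, 0, 0, 0, 0, 0, 1],
    [0, 0, 0, 0, 0, 0, 1],
    [0, 0, 0, 0, 0, 0, 1],
    [0, 0, 0, 0, 0, 0, 1],
    [0, 0, 0, 0, 0, 0, 1],
    [0, 0, 0, 0, 0, 0, 1],
    [0, 0, 0, 0, 0, 0, 1],
  ],
)

```text
clock: 3.95
eef_pos: [576.8, -21.6, 219.4]
tcp_rot: [-2.329, -2.104, -0.003]
wrist_force: [3.1, 21.9, -3.2]
gripper_width: 0.1
grasp_force: 9.6
```

```bash
python3 -c "
from h import *
look('c')" | grep -E "head|^[0-9]"
```

```text
scene head 144 [[-42.0, -61.0, 118.0], [-29.0, -0.0, 122.0], [-13.0, 60.0, 125.0]]
side head 75 [[-36.0, -63.0, 120.0], [-30.0, -36.0, 124.0], [47.0, 47.0, 127.0]]
wrist head 572 [[-37.0, -64.0, 121.0], [-24.0, -62.0, 123.0], [-14.0, -61.0, 124.0]]
3.95 [ -91.7 -172.1  219.4] [0.101 0.995 0.004] [ 3.1 21.9 -3.2]
```

Request:
servo_tool(
  targets=[
    [0, 0, 0, 0, 0, 0, 1],
    [0, 0, 0, 0, 0, 0, 1],
    [0, 0, 0, 0, 0, 0, 1],
    [0, 0, 0, 0, 0, 0, 1],
    [0, 0, 0, 0, 0, 0, 1],
    [0, 0, 0, 0, 0, 0, 1],
    [0, 0, 0, 0, 0, 0, 1],
    [0, 0, 0, 0, 0, 0, 1],
    [0, 0, 0, 0, 0, 0, 1],
    [0, 0, 0, 0, 0, 0, 1],
    [0, 0, 0, 0, 0, 0, 1],
    [0, 0, 0, 0, 0, 0, 1],
    [0, 0, 0, 0, 0, 0, 1],
    [0, 0, 0, 0, 0, 0, 1],
    [0, 0, 0, 0, 0, 0, 1],
  ],
)

```text
clock: 5.35
eef_pos: [576.8, -21.6, 219.4]
tcp_rot: [-2.329, -2.104, -0.003]
wrist_force: [1.7, 22.3, -3.4]
gripper_width: -0.2
grasp_force: 9.6
```

```bash
python3 -c "
from h import *
look('d')" | grep -E "head|^[0-9]"
```

```text
scene head 142 [[-43.0, -60.0, 118.0], [-30.0, -2.0, 122.0], [-13.0, 61.0, 125.0]]
side head 77 [[-36.0, -65.0, 120.0], [-30.0, -35.0, 124.0], [47.0, 44.0, 126.0]]
wrist head 575 [[-37.0, -64.0, 122.0], [-24.0, -62.0, 123.0], [-14.0, -61.0, 125.0]]
5.35 [ -91.7 -172.1  219.4] [0.101 0.995 0.004] [ 1.7 22.3 -3.4]
```

The head is fully up: its top reads 123 mm and no longer changes. Now I release the lever and go behind the handle.

Request:
servo_tool(
  targets=[
    [0, 0, 0, 0.2, 0, 0, 1],
    [0, 0, 0, 0.3, 0, 0, 1],
    [0, 0, 0, 0.3, 0, 0, 1],
    [0, 0, 0, 0.3, 0, 0, 1],
    [0, 0, 0, 0.3, 0, 0, 1],
    [0, 0, 0, 0.4, 0, 0, 1],
    [0, 0, 0, 0.6, -0.2, 0, 1],
    [0, 0, 0, 0.6, -0.5, 0, 1],
    [0, 0, 0, 0.6, -0.7, 0, 1],
    [0, 0, 0, 0.7, -0.8, 0, 1],
    [0, 0, 0, 0.7, -0.9, 0, 1],
    [0, 0, 0, 0.7, -0.9, 0, 1],
    [0, 0, 0, 0.6, -0.9, 0, 1],
    [0, 0, 0, 0.4, -0.9, 0, 1],
    [0, 0, 0, 0.2, -0.6, 0.2, 1],
    [0, 0, 0, 0, -0.3, 0.5, 1],
    [0, 0, 0, 0, 0, 0.5, 1],
    [0, 0, 0, 0, 0, 0, 1],
  ],
)

```text
clock: 7.0
eef_pos: [427.2, 163.9, 188.2]
tcp_rot: [-2.333, -2.102, 0.005]
wrist_force: [0.4, -0.3, 0.3]
gripper_width: 0.3
grasp_force: 0.0
```

```bash
python3 -c "
from h import *
look('e')" | grep -E "red|head|handle|plate|^[0-9]"
```

```text
scene red 98 [[-103.0, -172.0, 147.0], [-95.0, -166.0, 175.0], [-84.0, -157.0, 198.0]]
scene head 138 [[-41.0, -62.0, 118.0], [-28.0, -3.0, 122.0], [-14.0, 58.0, 125.0]]
scene plate 463 [[-144.0, -57.0, 61.0], [-107.0, 2.0, 67.0], [-69.0, 58.0, 73.0]]
scene handle 124 [[-219.0, -31.0, 22.0], [-214.0, -4.0, 38.0], [-208.0, 27.0, 51.0]]
side red 81 [[-92.0, -172.0, 151.0], [-86.0, -168.0, 178.0], [-78.0, -157.0, 198.0]]
side head 76 [[-37.0, -65.0, 121.0], [-29.0, -37.0, 124.0], [47.0, 46.0, 127.0]]
side plate 255 [[-142.0, -59.0, 64.0], [-87.0, -12.0, 70.0], [-65.0, 59.0, 75.0]]
side handle 76 [[-212.0, -32.0, 22.0], [-205.0, -11.0, 42.0], [-201.0, 30.0, 54.0]]
wrist plate 12970 [[-145.0, -56.0, 62.0], [-113.0, 8.0, 66.0], [-74.0, 60.0, 70.0]]
wrist handle 2074 [[-217.0, -28.0, 24.0], [-214.0, 7.0, 49.0], [-208.0, 37.0, 51.0]]
7.0 [-259.9   -3.3  188.2] [ 0.104  0.995 -0.002] [ 0.4 -0.3  0.3]
```

View pics/e_wrist.png

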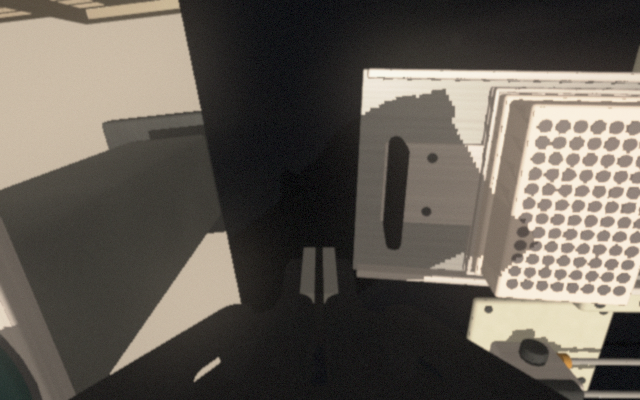

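The wrist view shows the black handle at (397,192), square on, with the closed fingertips at (318,270) behind it. I go down and make contact.

Request:
servo_tool(
  targets=[
    [0, 0, 0, 0.1, 0, 0.5, 1],
    [0, 0, 0, 0.1, 0, 0.8, 1],
    [0, 0, 0, 0, 0, 0.8, 1],
    [0, 0, 0, 0, 0, 0.8, 1],
    [0, 0, 0, 0, 0, 0.5, 1],
    [0, 0, 0, 0, 0.3, 0.1, 1],
    [0, 0, 0, 0, 0.3, 0, 1],
    [0, 0, 0, 0, 0.2, 0, 1],
    [0, 0, 0, 0, 0.1, 0, 1],
    [0, 0, 0, 0, 0.1, 0, 1],
    [0, 0, 0, 0, 0.1, 0, 1],
    [0, 0, 0, 0, 0.1, 0, 1],
    [0, 0, 0, 0, 0, 0, 1],
  ],
)

```text
clock: 8.23
eef_pos: [459.0, 165.9, 102.6]
tcp_rot: [-2.335, -2.102, -0.0]
wrist_force: [-0.1, -0.3, 0.2]
gripper_width: -0.3
grasp_force: 0.0
```

Request:
servo_tool(
  targets=[
    [0, 0, 0, 0, 0.1, 0, 1],
    [0, 0, 0, 0, 0.1, 0, 1],
    [0, 0, 0, 0, 0.1, 0, 1],
    [0, 0, 0, 0, 0.1, -0.01, 1],
    [0, 0, 0, 0, 0.1, -0.01, 1],
    [0, 0, 0, 0, 0.1, -0.01, 1],
    [0, 0, 0, 0, 0.1, -0.01, 1],
    [0, 0, 0, 0, 0.1, -0.01, 1],
  ],
)

```text
clock: 8.9
eef_pos: [477.7, 164.0, 103.5]
tcp_rot: [-2.333, -2.102, 0.003]
wrist_force: [-8.2, 0.5, 7.1]
gripper_width: -0.2
grasp_force: 4.5
```

```bash
python3 -c "
from h import *
look('f')" | grep -E "handle|plate|^[0-9]"
```

```text
scene plate 360 [[-118.0, -56.0, 64.0], [-81.0, -1.0, 70.0], [-52.0, 57.0, 75.0]]
scene handle 114 [[-230.0, -31.0, 21.0], [-197.0, -10.0, 48.0], [-190.0, 4.0, 78.0]]
side plate 267 [[-115.0, -57.0, 66.0], [-70.0, -6.0, 73.0], [-46.0, 60.0, 76.0]]
side handle 122 [[-222.0, -31.0, 25.0], [-191.0, -4.0, 53.0], [-182.0, 26.0, 78.0]]
wrist plate 6530 [[-126.0, -34.0, 65.0], [-115.0, 36.0, 67.0], [-95.0, 62.0, 70.0]]
wrist handle 6936 [[-228.0, -4.0, 31.0], [-198.0, 13.0, 54.0], [-187.0, 37.0, 80.0]]
8.9 [-209.7    2.1  103.5] [ 0.104  0.995 -0.001] [-8.2  0.5  7.1]
```

Request:
servo_tool(
  targets=[
    [0, 0, 0, 0, 0.12, -0.02, 1],
    [0, 0, 0, 0, 0.12, -0.02, 1],
    [0, 0, 0, 0, 0.12, -0.02, 1],
    [0, 0, 0, 0, 0.12, -0.02, 1],
    [0, 0, 0, 0, 0.12, -0.02, 1],
    [0, 0, 0, 0, 0.12, -0.02, 1],
    [0, 0, 0, 0, 0.12, -0.02, 1],
    [0, 0, 0, 0, 0.12, -0.02, 1],
    [0, 0, 0, 0, 0.12, -0.02, 1],
    [0, 0, 0, 0, 0.12, -0.02, 1],
    [0, 0, 0, 0, 0.12, -0.02, 1],
    [0, 0, 0, 0, 0.12, -0.02, 1],
    [0, 0, 0, 0, 0.12, -0.02, 1],
    [0, 0, 0, 0, 0.12, -0.02, 1],
    [0, 0, 0, 0, 0.12, -0.02, 1],
    [0, 0, 0, 0, 0.12, -0.02, 1],
  ],
)

```text
clock: 10.38
eef_pos: [526.6, 158.8, 111.7]
tcp_rot: [-2.335, -2.102, 0.0]
wrist_force: [-5.0, 0.3, 1.6]
gripper_width: 0.1
grasp_force: 2.4
```

```bash
python3 -c "
from h import *
look('g')" | grep -E "handle|plate|^[0-9]"
```

```text
scene plate 139 [[-73.0, -56.0, 70.0], [-49.0, 1.0, 73.0], [-35.0, 47.0, 77.0]]
scene handle 89 [[-177.0, -31.0, 26.0], [-147.0, -14.0, 51.0], [-140.0, 7.0, 75.0]]
side plate 109 [[-73.0, -59.0, 70.0], [-54.0, -29.0, 75.0], [-35.0, 56.0, 78.0]]
side handle 79 [[-160.0, -31.0, 32.0], [-138.0, -4.0, 58.0], [-134.0, 28.0, 78.0]]
wrist plate 7396 [[-77.0, -34.0, 71.0], [-64.0, 32.0, 73.0], [-41.0, 62.0, 75.0]]
wrist handle 5435 [[-173.0, -8.0, 27.0], [-146.0, 12.0, 61.0], [-115.0, 37.0, 78.0]]
10.3833 [-160.5    2.1  111.7] [ 0.105  0.995 -0.   ] [-5.   0.3  1.6]
```

View pics/g_wrist.png

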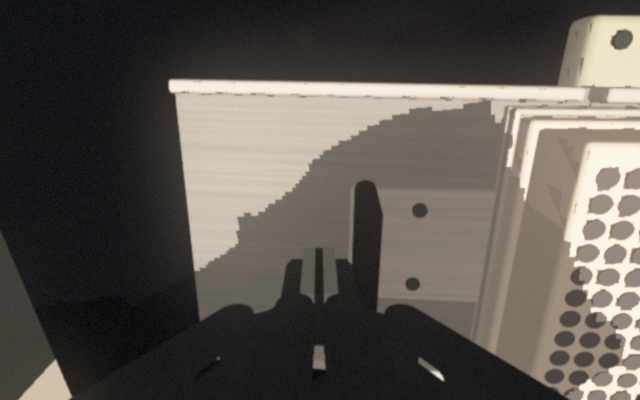

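The carrier is square between the guides with the fingers behind the handle at (320,270). About 37 mm remain.

Request:
servo_tool(
  targets=[
    [0, 0, 0, 0, 0.12, -0.02, 1],
    [0, 0, 0, 0, 0.12, -0.02, 1],
    [0, 0, 0, 0, 0.12, -0.02, 1],
    [0, 0, 0, 0, 0.12, -0.02, 1],
    [0, 0, 0, 0, 0.12, -0.01, 1],
    [0, 0, 0, 0, 0.12, 0, 1],
    [0, 0, 0, 0, 0.1, 0, 1],
    [0, 0, 0, 0, 0.1, 0, 1],
    [0, 0, 0, 0, 0.08, 0, 1],
    [0, 0, 0, 0, 0.06, 0, 1],
    [0, 0, 0, 0, 0.04, 0, 1],
    [0, 0, 0, 0, 0, 0, 1],
  ],
)

```text
clock: 11.53
eef_pos: [554.3, 155.9, 114.0]
tcp_rot: [2.334, 2.102, 0.001]
wrist_force: [-0.4, -0.0, -0.1]
gripper_width: 0.3
grasp_force: 0.0
```

Request:
servo_tool(
  targets=[
    [0, 0, 0, 0, 0.04, 0, 1],
    [0, 0, 0, 0, 0.04, 0, 1],
    [0, 0, 0, 0, 0.04, 0, 1],
    [0, 0, 0, 0, 0.04, 0, 1],
    [0, 0, 0, 0, 0, 0, 1],
  ],
)

```text
clock: 11.95
eef_pos: [557.7, 155.6, 113.8]
tcp_rot: [-2.334, -2.102, 0.001]
wrist_force: [-3.3, 1.2, 3.4]
gripper_width: 0.0
grasp_force: 1.8
```

```bash
python3 -c "
from h import *
look('k')" | grep -E "handle|plate|^[0-9]"
```

```text
scene handle 82 [[-146.0, -32.0, 36.0], [-118.0, -16.0, 56.0], [-110.0, 4.0, 77.0]]
wrist plate 3036 [[-45.0, 21.0, 73.0], [-41.0, 47.0, 74.0], [-34.0, 63.0, 75.0]]
wrist handle 5453 [[-142.0, -6.0, 32.0], [-115.0, 13.0, 68.0], [-87.0, 37.0, 79.0]]
11.95 [-129.2    2.1  113.8] [ 0.104  0.995 -0.   ] [-3.3  1.2  3.4]
```

Request:
servo_tool(
  targets=[
    [0, 0, 0, 0, 0.04, 0, 1],
    [0, 0, 0, 0, 0.04, 0, 1],
    [0, 0, 0, 0, 0.04, 0, 1],
    [0, 0, 0, 0, 0, 0, 1],
  ],
)

```text
clock: 12.43
eef_pos: [560.7, 155.2, 113.9]
tcp_rot: [-2.335, -2.102, 0.0]
wrist_force: [-3.4, 0.6, 3.1]
gripper_width: 0.3
grasp_force: 1.8
```

Request:
servo_tool(
  targets=[
    [0, 0, 0, 0, 0.04, 0, 1],
    [0, 0, 0, 0, 0.04, 0, 1],
    [0, 0, 0, 0, 0, 0, 1],
  ],
)

```text
clock: 12.68
eef_pos: [562.7, 155.0, 113.9]
tcp_rot: [-2.335, -2.102, 0.0]
wrist_force: [-3.0, -0.1, 2.7]
gripper_width: -0.0
grasp_force: 1.8
```

Request:
servo_tool(
  targets=[
    [0, 0, 0, 0, 0.04, 0, 1],
    [0, 0, 0, 0, 0.04, 0, 1],
    [0, 0, 0, 0, 0, 0, 1],
  ],
)

```text
clock: 12.93
eef_pos: [564.7, 154.8, 113.9]
tcp_rot: [2.335, 2.102, -0.0]
wrist_force: [-3.5, 1.3, 2.6]
gripper_width: 0.1
grasp_force: 1.8
```

Request:
servo_tool(
  targets=[
    [0, 0, 0, 0, 0.04, 0, 1],
    [0, 0, 0, 0, 0.04, 0, 1],
    [0, 0, 0, 0, 0, 0, 1],
  ],
)

```text
clock: 13.18
eef_pos: [566.7, 154.6, 113.9]
tcp_rot: [2.335, 2.102, -0.0]
wrist_force: [-3.5, 0.1, 3.0]
gripper_width: -0.1
grasp_force: 1.8
```

Request:
servo_tool(
  targets=[
    [0, 0, 0, 0, 0.04, 0, 1],
    [0, 0, 0, 0, 0.02, 0, 1],
    [0, 0, 0, 0, 0, 0, 1],
  ],
)

```text
clock: 13.43
eef_pos: [568.1, 154.4, 113.9]
tcp_rot: [-2.335, -2.102, 0.0]
wrist_force: [-4.2, 1.0, 3.9]
gripper_width: 0.0
grasp_force: 2.1
```

```bash
python3 -c "
from h import *
look('l')" | grep -E "handle|plate|^[0-9]"
```

```text
scene handle 83 [[-135.0, -32.0, 35.0], [-107.0, -18.0, 56.0], [-101.0, 3.0, 77.0]]
wrist plate 368 [[-35.0, 30.0, 72.0], [-34.0, 49.0, 74.0], [-33.0, 63.0, 75.0]]
wrist handle 5260 [[-131.0, -1.0, 41.0], [-105.0, 13.0, 68.0], [-97.0, 37.0, 80.0]]
13.4333 [-118.7    2.   113.9] [ 0.105  0.995 -0.   ] [-4.2  1.   3.9]
```

Request:
servo_tool(
  targets=[
    [0, 0, 0, 0, 0.04, 0, 1],
    [0, 0, 0, 0, 0, 0, 1],
  ],
)

```text
clock: 13.75
eef_pos: [569.1, 154.3, 113.9]
tcp_rot: [-2.335, -2.102, 0.0]
wrist_force: [-4.4, 0.6, 2.8]
gripper_width: -0.0
grasp_force: 2.1
```

Request:
servo_tool(
  targets=[
    [0, 0, 0, 0, 0.03, 0, 1],
    [0, 0, 0, 0, 0, 0, 1],
  ],
)

```text
clock: 13.92
eef_pos: [569.8, 154.3, 113.9]
tcp_rot: [-2.334, -2.102, 0.0]
wrist_force: [-4.4, 1.0, 3.0]
gripper_width: -0.1
grasp_force: 2.4
```

Request:
servo_tool(
  targets=[
    [0, 0, 0, 0, 0.04, 0, 1],
    [0, 0, 0, 0, 0.04, 0, 1],
    [0, 0, 0, 0, 0, 0, 1],
  ],
)

```text
clock: 14.17
eef_pos: [570.4, 154.5, 113.7]
tcp_rot: [-2.332, -2.102, 0.004]
wrist_force: [-16.5, 1.2, 13.6]
gripper_width: 0.1
grasp_force: 8.8
```

Request:
servo_tool(
  targets=[
    [0, 0, 0, 0, 0.04, 0, 1],
    [0, 0, 0, 0, 0, 0, 1],
  ],
)

```text
clock: 14.33
eef_pos: [570.7, 154.6, 113.7]
tcp_rot: [-2.331, -2.101, 0.006]
wrist_force: [-23.7, 2.5, 18.5]
gripper_width: 0.1
grasp_force: 12.2
```

Request:
servo_tool(
  targets=[
    [0, 0, 0, 0, 0.04, 0, 1],
    [0, 0, 0, 0, 0, 0, 1],
  ],
)

```text
clock: 14.5
eef_pos: [571.0, 154.8, 113.7]
tcp_rot: [-2.33, -2.101, 0.008]
wrist_force: [-30.7, 2.7, 23.1]
gripper_width: -0.4
grasp_force: 15.5
```

It is firmly against the stop: the force rose from 4 to 30 N with no further travel. I back off, rise and go round to the right of the lever.

Request:
servo_tool(
  targets=[
    [0, 0, 0, 0, -0.15, 0, 1],
    [0, 0, 0, 0, -0.3, 0, 1],
    [0, 0, 0, 0, -0.5, 0, 1],
    [0, 0, 0, 0, -0.6, -0.3, 1],
    [0, 0, 0, 0, -0.2, -0.7, 1],
    [0, 0, 0, 0, 0, -0.8, 1],
    [0, 0, 0, 0, 0, -0.8, 1],
    [0, 0, 0, -0.3, 0, -0.8, 1],
    [0, 0, 0, -0.6, 0, -0.7, 1],
    [0, 0, 0, -0.8, 0, -0.15, 1],
    [0, 0, 0, -0.8, 0, 0, 1],
    [0, 0, 0, -0.8, 0, 0, 1],
    [0, 0, 0, -0.8, 0, 0, 1],
    [0, 0, 0, -0.8, 0, 0, 1],
    [0, 0, 0, -0.8, 0, 0, 1],
    [0, 0, 0, -0.8, 0, 0, 1],
    [0, 0, 0, -0.8, 0, 0, 1],
    [0, 0, 0, -0.6, 0, 0, 1],
    [0, 0, 0, -0.4, 0, 0, 1],
    [0, 0, 0, 0, 0, 0, 1],
  ],
)

```text
clock: 16.17
eef_pos: [508.5, -50.0, 220.2]
tcp_rot: [2.337, 2.098, -0.0]
wrist_force: [-0.0, -0.8, -0.1]
gripper_width: -0.1
grasp_force: 0.0
```

```bash
python3 -c "
from h import *
o=look('m')
a=o['scene'][110:250,190:350];cv2.imwrite('pics/m_crop.png',cv2.resize(a,None,fx=4.2,fy=4.2,interpolation=2)[...,::-1])"
```

```text
scene head 134 [[-43.0, -28.0, 111.0], [-33.0, 17.0, 121.0], [-15.0, 60.0, 126.0]]
scene handle 118 [[-109.0, -31.0, 36.0], [-104.0, -3.0, 52.0], [-98.0, 29.0, 67.0]]
side red 105 [[-95.0, -173.0, 147.0], [-84.0, -167.0, 179.0], [-75.0, -159.0, 199.0]]
side head 76 [[-37.0, -64.0, 120.0], [-29.0, -39.0, 124.0], [47.0, 45.0, 126.0]]
side handle 27 [[-98.0, -32.0, 38.0], [-93.0, 2.0, 56.0], [-92.0, 33.0, 71.0]]
wrist red 7873 [[-100.0, -171.0, 156.0], [-94.0, -160.0, 191.0], [-82.0, -152.0, 198.0]]
16.1667 [-156.7 -207.5  220.2] [ 0.107  0.994 -0.001] [-0.  -0.8 -0.1]
```

View pics/m_crop.png

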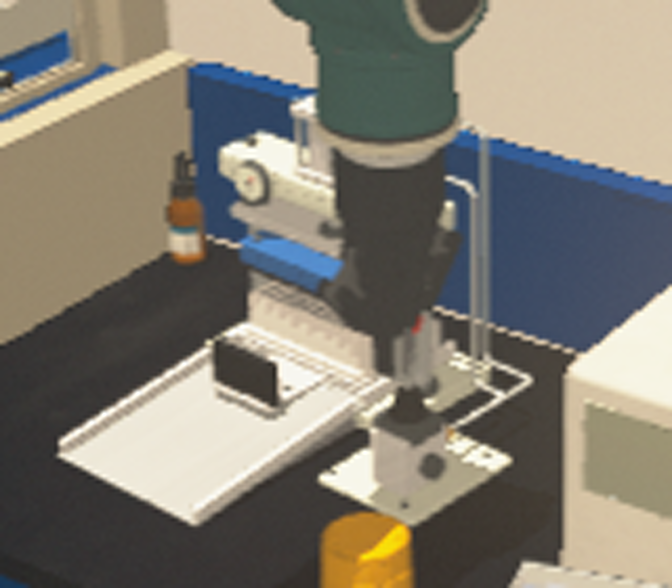

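The crop shows the carrier up on the bed under the raised head. The handle sits at about (245,375) in the crop, and its distance to the head front matches home (66 mm measured, 67 expected). Next I push the lever left.

Request:
servo_tool(
  targets=[
    [0, 0, 0, 0, 0.4, 0, 1],
    [0, 0, 0, 0, 0.6, 0, 1],
    [0, 0, 0, 0, 0.6, 0, 1],
    [0, 0, 0, 0, 0.6, 0, 1],
    [0, 0, 0, 0, 0.4, 0, 1],
    [0, 0, 0, 0, 0.04, 0, 1],
    [0, 0, 0, 0.2, 0, 0, 1],
    [0, 0, 0, 0.2, 0, 0, 1],
    [0, 0, 0, 0.2, 0, 0, 1],
    [0, 0, 0, 0.2, 0, 0, 1],
    [0, 0, 0, 0.2, 0, 0, 1],
    [0, 0, 0, 0.2, 0, 0, 1],
    [0, 0, 0, 0.2, 0, 0, 1],
    [0, 0, 0, 0.2, 0, 0, 1],
    [0, 0, 0, 0.2, 0, 0, 1],
    [0, 0, 0, 0.2, 0, 0, 1],
    [0, 0, 0, 0.16, 0, 0, 1],
    [0, 0, 0, 0, 0, 0, 1],
  ],
)

```text
clock: 17.82
eef_pos: [579.7, -1.3, 219.7]
tcp_rot: [2.335, 2.102, -0.002]
wrist_force: [0.4, -9.1, -1.9]
gripper_width: 0.1
grasp_force: 4.2
```

Request:
servo_tool(
  targets=[
    [0, 0, 0, 0.12, 0, 0, 1],
    [0, 0, 0, 0, 0, 0, 1],
  ],
)

```text
clock: 17.98
eef_pos: [579.9, 1.1, 219.6]
tcp_rot: [2.335, 2.101, -0.003]
wrist_force: [-0.1, -9.2, -3.3]
gripper_width: -0.3
grasp_force: 4.4
```

Request:
servo_tool(
  targets=[
    [0, 0, 0, 0.12, 0, 0, 1],
    [0, 0, 0, 0, 0, 0, 1],
  ],
)

```text
clock: 18.15
eef_pos: [580.2, 3.8, 219.6]
tcp_rot: [2.336, 2.101, -0.003]
wrist_force: [-0.6, -10.9, -1.8]
gripper_width: -0.1
grasp_force: 4.7
```

Request:
servo_tool(
  targets=[
    [0, 0, 0, 0.12, 0, 0, 1],
    [0, 0, 0, 0, 0, 0, 1],
  ],
)

```text
clock: 18.32
eef_pos: [580.4, 6.5, 219.5]
tcp_rot: [2.336, 2.1, -0.004]
wrist_force: [-0.9, -11.3, -3.5]
gripper_width: 0.4
grasp_force: 4.9
```

Request:
servo_tool(
  targets=[
    [0, 0, 0, 0.08, 0, 0, 1],
    [0, 0, 0, 0, 0, 0, 1],
  ],
)

```text
clock: 18.48
eef_pos: [580.5, 7.0, 219.4]
tcp_rot: [2.337, 2.098, -0.006]
wrist_force: [-2.7, -16.9, -2.8]
gripper_width: 0.3
grasp_force: 7.9
```

```bash
python3 -c "
from h import *
look('n')" | grep -E "red|head|^[0-9]"
```

```text
scene red 34 [[-104.0, -136.0, 138.0], [-97.0, -122.0, 160.0], [-92.0, -110.0, 175.0]]
scene head 147 [[-43.0, -52.0, 91.0], [-31.0, 8.0, 97.0], [-13.0, 59.0, 101.0]]
side head 93 [[-37.0, -64.0, 96.0], [-28.0, -28.0, 100.0], [48.0, 49.0, 103.0]]
wrist red 3623 [[-97.0, -118.0, 177.0], [-87.0, -107.0, 185.0], [-78.0, -100.0, 189.0]]
wrist head 2932 [[-35.0, -62.0, 98.0], [-22.0, -42.0, 99.0], [-13.0, -30.0, 101.0]]
18.4833 [ -91.  -143.3  219.4] [ 0.107  0.994 -0.004] [ -2.7 -16.9  -2.8]
```

The lever is at its stop and the head has dropped 24 mm, so it is on the plate. I hold for over 3 s.

Request:
servo_tool(
  targets=[
    [0, 0, 0, 0.04, 0, 0, 1],
    [0, 0, 0, 0, 0, 0, 1],
    [0, 0, 0, 0, 0, 0, 1],
    [0, 0, 0, 0, 0, 0, 1],
    [0, 0, 0, 0, 0, 0, 1],
    [0, 0, 0, 0, 0, 0, 1],
    [0, 0, 0, 0, 0, 0, 1],
    [0, 0, 0, 0, 0, 0, 1],
    [0, 0, 0, 0, 0, 0, 1],
    [0, 0, 0, 0, 0, 0, 1],
    [0, 0, 0, 0, 0, 0, 1],
    [0, 0, 0, 0, 0, 0, 1],
    [0, 0, 0, 0, 0, 0, 1],
    [0, 0, 0, 0, 0, 0, 1],
    [0, 0, 0, 0, 0, 0, 1],
    [0, 0, 0, 0, 0, 0, 1],
    [0, 0, 0, 0, 0, 0, 1],
    [0, 0, 0, 0, 0, 0, 1],
    [0, 0, 0, 0, 0, 0, 1],
    [0, 0, 0, 0, 0, 0, 1],
  ],
)

```text
clock: 20.3
eef_pos: [580.5, 7.2, 219.4]
tcp_rot: [2.337, 2.097, -0.007]
wrist_force: [-3.3, -21.3, -2.2]
gripper_width: -0.2
grasp_force: 9.9
```

Request:
servo_tool(
  targets=[
    [0, 0, 0, 0, 0, 0, 1],
    [0, 0, 0, 0, 0, 0, 1],
    [0, 0, 0, 0, 0, 0, 1],
    [0, 0, 0, 0, 0, 0, 1],
    [0, 0, 0, 0, 0, 0, 1],
    [0, 0, 0, 0, 0, 0, 1],
    [0, 0, 0, 0, 0, 0, 1],
    [0, 0, 0, 0, 0, 0, 1],
    [0, 0, 0, 0, 0, 0, 1],
    [0, 0, 0, 0, 0, 0, 1],
    [0, 0, 0, 0, 0, 0, 1],
    [0, 0, 0, 0, 0, 0, 1],
    [0, 0, 0, 0, 0, 0, 1],
    [0, 0, 0, 0, 0, 0, 1],
    [0, 0, 0, 0, 0, 0, 1],
    [0, 0, 0, 0, 0, 0, 1],
    [0, 0, 0, 0, 0, 0, 1],
    [0, 0, 0, 0, 0, 0, 1],
  ],
)

```text
clock: 21.8
eef_pos: [580.5, 7.2, 219.5]
tcp_rot: [2.337, 2.097, -0.007]
wrist_force: [-2.6, -21.6, -1.9]
gripper_width: 0.2
grasp_force: 9.9
```

```bash
python3 -c "
from h import *
look('o')" | grep -E "red|head|^[0-9]"
```

```text
scene red 34 [[-103.0, -134.0, 138.0], [-97.0, -123.0, 160.0], [-93.0, -112.0, 174.0]]
scene head 142 [[-43.0, -54.0, 91.0], [-32.0, 8.0, 97.0], [-13.0, 55.0, 101.0]]
side head 93 [[-37.0, -63.0, 97.0], [-28.0, -26.0, 100.0], [48.0, 50.0, 103.0]]
wrist red 3614 [[-97.0, -118.0, 177.0], [-87.0, -107.0, 185.0], [-78.0, -100.0, 189.0]]
wrist head 2938 [[-35.0, -62.0, 98.0], [-22.0, -42.0, 99.0], [-13.0, -30.0, 101.0]]
21.8 [ -91.  -143.1  219.5] [ 0.108  0.994 -0.004] [ -2.6 -21.6  -1.9]
```

Request:
servo_tool(
  targets=[
    [0, 0, 0, -0.2, 0, 0, 1],
    [0, 0, 0, -0.3, 0, 0, 1],
    [0, 0, 0, -0.3, 0, 0, 1],
    [0, 0, 0, -0.3, 0, 0, 1],
    [0, 0, 0, -0.3, 0, 0, 1],
    [0, 0, 0, -0.3, 0, 0, 1],
    [0, 0, 0, -0.4, 0, 0, 1],
    [0, 0, 0, -0.4, 0, 0, 1],
    [0, 0, 0, -0.3, 0, 0, 1],
    [0, 0, 0, 0, -0.3, 0, 1],
    [0, 0, 0, 0, -0.6, 0, 1],
    [0, 0, 0, 0, -0.6, -0.4, 1],
    [0, 0, 0, 0, -0.6, -0.6, 1],
    [0, 0, 0, 0, -0.6, -0.8, 1],
    [0, 0, 0, 0, -0.4, -0.6, 1],
    [0, 0, 0, 0, 0, -0.3, 1],
    [0, 0, 0, 0, 0, 0, 1],
    [0, 0, 0, 0, 0, 0, 1],
  ],
)

```text
clock: 23.45
eef_pos: [497.1, -50.6, 287.4]
tcp_rot: [2.334, 2.102, 0.001]
wrist_force: [0.7, -0.0, -0.5]
gripper_width: 0.2
grasp_force: 0.0
```

```bash
python3 -c "
from h import *
look('p')"
```

```text
scene red 67 [[-100.0, -169.0, 144.0], [-93.0, -164.0, 168.0], [-84.0, -158.0, 196.0]]
scene head 153 [[-43.0, -62.0, 94.0], [-29.0, -2.0, 97.0], [-12.0, 56.0, 101.0]]
scene handle 115 [[-110.0, -31.0, 36.0], [-105.0, -4.0, 52.0], [-99.0, 29.0, 66.0]]
side red 105 [[-94.0, -169.0, 148.0], [-83.0, -164.0, 178.0], [-75.0, -156.0, 198.0]]
side head 88 [[-37.0, -64.0, 96.0], [-27.0, -29.0, 100.0], [48.0, 47.0, 103.0]]
side handle 25 [[-98.0, -30.0, 40.0], [-93.0, -17.0, 55.0], [-92.0, 34.0, 70.0]]
wrist red 1825 [[-99.0, -166.0, 186.0], [-91.0, -157.0, 197.0], [-81.0, -147.0, 200.0]]
23.45 [-167.9 -209.3  287.4] [0.104 0.995 0.   ] [ 0.7 -0.  -0.5]
```

View pics/p_wrist.png

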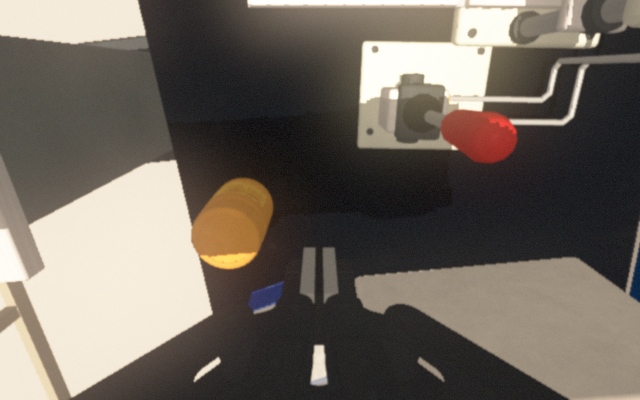

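The lever is free and upright again at about (485,135), with the jar untouched at (235,225). The head has stayed down at 97–100 mm and the handle at the home position, so I hand the job in.

```bash
python3 -c "
from rig import *
print(job_done())"
```

```text
the job is handed in; nothing more can be done
None
```

I raised the head with the lever, pushed the carrier in against the back stop, lowered the head onto the plate and held the lever over for about 3.3 s. The lever then sprang back to centre with the plate clamped, and I handed the job in at about 23.5 s; no verdict was returned.

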